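# Zero the thickness gauge and probe the marked spot on a ukulele soundboard

## Task

While the orange thickness probe still stands on the zero pad of its stand, zero the gauge: twist the silver spring-return knob on the readout box clockwise to its stop, then let go so that it springs back. Then take the probe and hold its brass tip inside the red ring on the sloping ukulele soundboard, square to the wood and pressed lightly so that the sprung tip is about half pushed in; do not press hard or disturb the other things on the bench. Finish while still holding it there, steady.

Things in the scene. Friction and masses are not known exactly. Their poses are not given: they have to be found in the camera images.
- gauge: readout box of the thickness gauge, grey with a black top panel, 140 x 160 x 55 mm, fixed to the bench (it may stand anywhere left of the work board, and changes places with the stand). Origin at the centre of its underside, z up; its display lies on the +x half of the top.
- zero_knob (a joint): the gauge's spring-return zero knob on the box's top panel: 0 at rest, grows as it is turned clockwise seen from above, hard stop at 1.047 rad (60 degrees). A torsion spring (0.015 N m at rest, 0.07 N m at the stop) turns it back to 0 when let go.
- knob_grip (a point): on the knob's axis, 20 mm above the box's top panel (75 mm above the bench), 22 mm from the box's centre towards its -x side. The knob is a silver bar 40 mm long (its x axis) and 12 mm wide (y), from 4 to 28 mm above the panel, on a disc 46 mm across and 4 mm thick; red pointer at the +x end. Axes turn with the knob; at rest x is the box's x.
- stand: probe stand, fixed to the bench: dark steel foot 90 x 90 x 12 mm, two posts at +-32 mm along its y axis, and a black plate 44 (x) x 82 (y) mm, 8 mm thick, top at 77 mm, with a 20 mm hole in which the probe stands upright. Origin at the centre of its underside, z up.
- zero_pad (a point): centre of the top of the aluminium zero pad (32 mm disc) under the hole of the stand, 15 mm above the bench; the probe's tip rests on it at the start.
- probe: cordless thickness probe, loose, round, 150 mm long, 0.15 kg. Origin: end of the tip when fully out; z runs from the tip to the rear end. Brass tip 8 mm dia at 0-12 mm, steel nose 18 mm dia at 12-62, flange 28 mm dia at 62-68 (rests on the stand's plate), orange grip 24 mm dia at 68-150. Stands upright in the stand; lifts straight up, clear after 70 mm.
- probe_tip (a joint): how far the probe's sprung tip is pushed into the nose: 0 = fully out, 0.008 m = fully in. Spring: 0.5 N at the start of the stroke, plus 0.5 N per mm (4.5 N at the end), beyond that rigid.
- tip_end (a point): the rounded end of the brass tip, which moves with the tip.
- workboard: tilting work board, fixed to the bench, 270 (x) x 340 (y) mm, right of the robot's centre line. Origin: centre of its underside, z up. Its aluminium face slopes 0.26 rad (15 degrees), low along the -x edge (33 mm above the bench) and high along +x (103 mm). Two toggle clamps with red grips stand about 105 mm above the face along the +x edge.
- soundboard: ukulele soundboard of pale spruce, 280 (y) x 200 (x) x 5 mm, clamped flat on the work board's sloping face. Origin in the middle of the aluminium face, under the wood; x points up the slope, z is square to the wood (the wood's top is at z = 5 mm). It also bears three blue rings, which are spots already measured.
- spot (a point): centre of the red ring (24 mm outside, 18 mm inside diameter) drawn on the wood, on its top surface, on the near (low) half of the plate, 45 mm from the centre line and anywhere along its length. z is square to the wood, x points up the slope.
- glue: white bottle, 68 mm dia, 190 mm tall; leave alone. Origin under its centre.
- tape: roll of masking tape, 100 mm dia, 25 mm high; leave alone. Origin under its centre.
- sanding_block: wood and cork sanding block 110 x 62 x 34 mm; leave alone. Origin under its centre.
- finger_plane: small brass finger plane, 62 x 26 mm, about 36 mm high; leave alone. Origin under its centre.
- calculator: pocket calculator 140 x 75 x 14 mm; leave alone. Origin under its centre.
- driver: screwdriver with a wooden handle, 200 mm long, lying on the bench; leave alone. Origin on its axis, on the bench.
- offcut: dark wood strip 50 x 200 x 18 mm; leave alone. Origin under its centre.

How it is judged:
On the way, in this order (a step that is already met when the one before it is completed fails the run):
1. the zero knob is turned to its stop while the probe stands on the zero pad (value of joint zero_knob above 0.97 rad and distance between tip_end and zero_pad below 0.005 m), for 0.1 s.
2. the knob is let go and has sprung back to rest, the probe still on the zero pad (value of joint zero_knob below 0.08 rad and contact force between the fingers and gauge below 0.1 N and distance between tip_end and zero_pad below 0.005 m), for 0.1 s.
At the end, for the whole second after the job is handed in: The gripper still holds the probe, steady (under 20 mm/s), its tip within 8 mm of the centre of the red ring, its axis within 0.12 rad (7 degrees) of square to the wood, the sprung tip pushed in between 1.5 and 7 mm of its 8 mm, pressing the wood with 0.8 to 6 N, and the zero knob is back at rest (distance between tip_end and spot below 0.008 m and angle between the z axis of probe and the z axis of spot, either way round below 0.12 rad and value of joint probe_tip between 0.0015 and 0.007 m and contact force between probe and workboard between 0.8 and 6 N and contact force between the fingers and probe above 2 N and linear speed of probe below 0.02 m/s and value of joint zero_knob below 0.08 rad); the arm keeps its last pose, push and grip.
It fails at once if the probe is pressed hard (over 15 N) on the soundboard or its work board (contact force between probe and workboard above 15 N).
It fails at once if another thing on the bench is moved by more than 30 mm (distance of any of glue, tape, sanding_block, finger_plane, calculator, driver, offcut from where it was at the start of the episode above 0.03 m).
It also fails if it takes over 51 s, if anything falls off the work surface, if the arm or the gripper's body presses on something with over 40 N, if the wrist force passes 120 N, or if a joint passes its speed limit or range.

## Robot

A 7-joint arm with a two-finger parallel gripper is mounted at the origin on the work surface. World frame = base frame: x ahead of the robot, y to its left, z up, the work surface at z = 0. Lengths are in m, angles in rad, forces in N, time in s.
With the tool pointing down it reaches from about 0.425 to 0.875 m from the base axis. Payload 8.4 kg.
Tool frame: the origin (TCP) lies between the finger pads; the fingertips stand tcp_to_tips ahead of it and the grasp point (between the pads) lies 3 mm ahead of it (tcp_to_tips is the distance from the TCP to the fingertips, in m); z points along the fingers, y is the direction in which the jaws open and shut (so a half turn about z gives the same grasp; the last joint's range is limited). The gripper opens to 85 mm and grips with 20 to 120 N. Pads are 22 mm wide; open, the fingers measure 114 mm over their backs; the gripper's body (76 mm by 85 mm) begins 54 mm behind the grasp point. The pads swing forward as they close: fully open they stand 13 mm farther back than shut.
Start: joints at [-1.417, 0.333, 0.04, 1.465, -0.013, 1.343, -0.059], TCP at [0.163, 0.629, 0.253] pointing down, gripper open.
Joint ranges: [-2.58, 2.58], [-0.38, 2.09], [-1.3, 1.39], [0.25, 2.4], [-1.5, 4.64], [0.08, 2.09], [-2.65, 2.65]. Speed limits (rad/s): [2.22, 2.22, 2.79, 2.79, 3.14, 3.14, 3.14].

## Interface

Orientations are given as a unit quaternion [w, x, y, z].
In Python, from cell import * gives the robot as it stands. The module is installed in compiled form; this text tells all that it offers.
- The arm moves only by the shell command python3 -m pendant 'ROWS' [FORCE]. ROWS is a JSON object of lists of equal length, an entry for each row: "slide": the shift along the tool's x, y, z in mm, a list of three; "turn": the turn about the tool's z in degrees; "hand": the opening, from 0 (shut) to 1 (fully open). A call has 1 to 10 rows; each row shifts and turns the pose as measured when the row begins, along the tool's axes as they then stand; what a row does not reach is not made up. A row lasts 1/8 s, in which the tool goes at most 62.5 mm and 10.7 degrees, less where a joint would pass 70% of its speed; a pose out of reach is approached as far as the arm can. A call is refused whole if a number of a shift passes 62.5 or a number of a turn 10.7, either way. A call with a gripper value outside its range is refused whole. The fingers move at their own pace and stop on an object; FORCE is the grip in N (left out, the last holds). Time passes only in rows, so rows that do not move let the fingers close. It gives the time, the measured TCP pose, the force and the opening at its end, in the units of the state.
- sense(): the state, without advancing time (a new reading comes with each control period).
- snapshot(name): name is "side" or "top" or "wrist"; returns the picture (420x560x3 uint8, blue, green, red); there is no depth.
- get_calibration(name): a dict with "K" (3x3 intrinsics, pixels), "k1" (the pictures are not rectified: a ray, as slopes to the right and down, at radius r is drawn at 1 + k1 r^2 times it, then the intrinsics apply), "world_from_camera" (4x4, takes a point from camera to world coordinates); the wrist camera has in their place "T_tool_cam" (4x4, takes a point from camera to tool coordinates, whose origin is the TCP and whose axes are the flange's). Camera axes: x right, y down, z forward; pixel columns grow to the right and rows downward; lengths in m; the calibration is good to about 2 mm. A picture is of the moment at which its call begins: read the wrist's pose just before it. get_calibration takes no time and is no camera call.
- finish_job(): hands the job in, once; it reports no verdict.
The state is a dict: "time": time; "joint_pos": joint angles; "qd": joint speeds; "joint_torque": joint torques, N m; "tool_pos": TCP position; "eef_rot": TCP orientation; "contact_force": force on the tool from outside, world axes, zero at the start; "ft_torque": the same for the moment, N m; "finger_gap": opening from 0.0 (shut) to 1.0 (fully open).
Only numpy, scipy, OpenCV 4.12 (cv2) and the standard library are available. Lean on these libraries where they do the work, as an engineer would, in place of code of your own. Each camera call takes 0.05 s, during which the arm holds its last target. There are 200 camera calls.

## Working session

There is one attempt and no reset: what is moved stays moved. The work goes in short steps, Python scripts to look and compute and a shell command to move; the robot and the scene stay as the last step left them, time stands still between calls to the robot, and variables do not carry over. Pictures are saved under pics/ and viewed, about 8 in all and at most 12, crops included, and the job is handed in when it is done.

```bash
mkdir -p pics; python3 - <<'E'
from cell import *
import cv2
s=sense();print({k:s[k] for k in('time','tool_pos','eef_rot','contact_force','finger_gap')})
for n in('top','side','wrist'):
    cv2.imwrite(f'pics/{n}0.png',snapshot(n)); c=get_calibration(n); print(n,c)
try: print(tcp_to_tips)
except Exception as e: print(e)
E
```

```text
{'time': 0.0, 'tool_pos': array([0.16247432, 0.62892552, 0.25242899]), 'eef_rot': array([-6.17610783e-05,  1.26059041e-01,  9.92022408e-01, -8.09684963e-04]), 'contact_force': array([-0.14091855,  0.48553911,  0.00531751]), 'finger_gap': 1.0030808444172457}
top {'K': array([[412.98351585,   0.        , 276.41177774],
       [  0.        , 412.98351585, 207.22975501],
       [  0.        ,   0.        ,   1.        ]]), 'k1': -0.011816607651162455, 'world_from_camera': array([[-1.18742859e-01, -9.72470617e-01,  2.00501953e-01,
         2.56721109e-01],
       [-9.92924712e-01,  1.16132833e-01, -2.47725826e-02,
        -6.25243977e-02],
       [ 8.05748699e-04, -2.02024912e-01, -9.79380052e-01,
         1.33998789e+00],
       [ 0.00000000e+00,  0.00000000e+00,  0.00000000e+00,
         1.00000000e+00]])}
side {'K': array([[473.98656583,   0.        , 280.28385135],
       [  0.        , 473.98656583, 209.32815055],
       [  0.        ,   0.        ,   1.        ]]), 'k1': -0.15123569568215625, 'world_from_camera': array([[-9.03530046e-01, -3.09644173e-01,  2.96232918e-01,
         1.34079541e-01],
       [-4.28524743e-01,  6.52895106e-01, -6.24575476e-01,
         7.45476364e-01],
       [-1.28660662e-05, -6.91265844e-01, -7.22600535e-01,
         1.03237366e+00],
       [ 0.00000000e+00,  0.00000000e+00,  0.00000000e+00,
         1.00000000e+00]])}
wrist {'K': array([[340.13876935,   0.        , 274.61149592],
       [  0.        , 340.13876935, 202.99203567],
       [  0.        ,   0.        ,   1.        ]]), 'k1': -0.0851715303540202, 'T_tool_cam': array([[-8.83327382e-04, -9.50759626e-01, -3.09927981e-01,
         7.92959532e-02],
       [ 9.99999272e-01, -1.09457059e-03,  5.07688210e-04,
         1.51068002e-04],
       [-8.21927504e-04, -3.09927307e-01,  9.50759901e-01,
        -1.20440723e-01],
       [ 0.00000000e+00,  0.00000000e+00,  0.00000000e+00,
         1.00000000e+00]])}
0.022
```

View pics/top0.png

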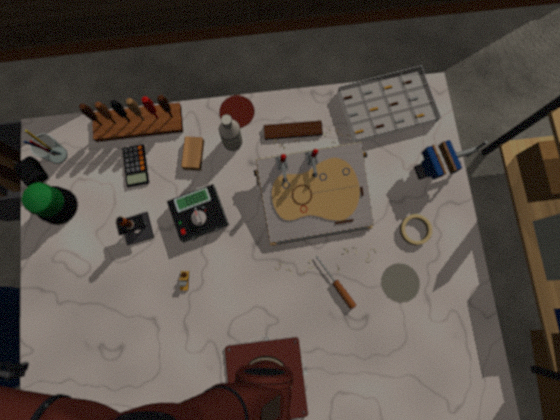

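View pics/side0.png

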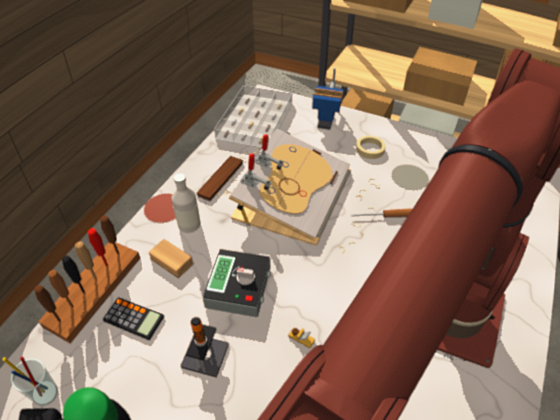

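The top view shows the gauge at about (197,212) with its knob at (198,217), the stand at (133,227) with the probe's orange end at (124,222), and the work board at (315,195) with a red ring near (303,209). The side view shows the gauge at (237,280), the knob at (245,275), the probe at (200,335) and the board at (295,185). I'll enlarge these parts.

```bash
python3 - <<'E'
import cv2,numpy as np
t=cv2.imread('pics/top0.png');s=cv2.imread('pics/side0.png')
def c(i,x,y,w,h): return cv2.resize(i[y:y+h,x:x+w],(400,300),interpolation=cv2.INTER_CUBIC)
g=lambda i:np.clip(255*(i/255.)**.6,0,255).astype(np.uint8)
cv2.imwrite('pics/crop1.png',g(np.vstack([np.hstack([c(t,110,170,120,90),c(t,255,140,120,90)]),np.hstack([c(s,170,240,120,90),c(s,230,120,120,90)])])))
E
```

```text
(no output)
```

View pics/crop1.png

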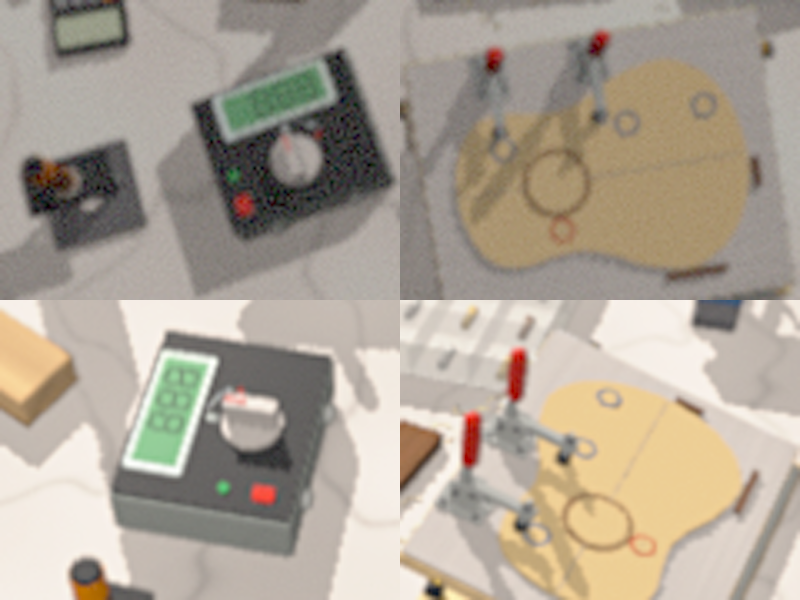

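The enlarged crop (3.33x) shows the knob disc at about top (198.8,217.1), with the pointer towards the display. The red ring is at about top (303.6,208.7) and side (302.6,193.2). The probe's rear end is at about side (196,321).

```bash
cat >h.py <<'E'
from cell import *
import cv2,numpy as np
from scipy.spatial.transform import Rotation as R
def rot(s): q=s['eef_rot']; return R.from_quat([q[1],q[2],q[3],q[0]]).as_matrix()
def ray(n,uv,s=None):
    c=get_calibration(n); K=c['K']
    d=cv2.undistortPoints(np.array([[uv]],float),K,np.array([c['k1'],0,0,0,0]))[0,0]
    if n=='wrist':
        T=np.eye(4);T[:3,:3]=rot(s);T[:3,3]=s['tool_pos'];T=T@c['T_tool_cam']
    else: T=c['world_from_camera']
    v=T[:3,:3]@np.r_[d,1]; return T[:3,3],v/np.linalg.norm(v)
def onz(n,uv,z,s=None):
    o,v=ray(n,uv,s); return o+v*(z-o[2])/v[2]
def tri(*rs):
    A=sum(np.eye(3)-np.outer(v,v) for o,v in rs);b=sum((np.eye(3)-np.outer(v,v))@o for o,v in rs)
    p=np.linalg.solve(A,b); return p,[np.linalg.norm(np.cross(p-o,v)) for o,v in rs]
E
python3 - <<'E'
from h import *
np.set_printoptions(precision=4,suppress=True)
t=cv2.imread('pics/top0.png');s=cv2.imread('pics/side0.png')
def red(i,x,y,w,h,lo=60):
    r=i[y:y+h,x:x+w].astype(int); 
    hsv=cv2.cvtColor(i[y:y+h,x:x+w],cv2.COLOR_BGR2HSV)
    m=(((hsv[...,0]<8)|(hsv[...,0]>172))&(hsv[...,1]>lo)).astype(np.uint8)
    ys,xs=np.nonzero(m); return m.sum(),((xs.min()+xs.max())/2+x,(ys.min()+ys.max())/2+y),xs.ptp() if hasattr(xs,'ptp') else np.ptp(xs)
for n,i,b in(('top',t,(296,200,16,18)),('side',s,(293,184,20,18))): print(n,red(i,*b))
print('ring',tri(ray('top',(303.6,208.7)),ray('side',(302.6,193.2))))
c=lambda x0,y0,x,y:((x+.5)/3.3333-.5+x0,(y+.5)/3.3333-.5+y0)
k=c(110,170,297,158); ks=c(170,240,252,425-300)
print('knob disc',onz('top',k,.059),onz('side',ks,.059))
P=[onz('top',c(110,170,*q),.055) for q in((193,102),(345,50),(392,185),(240,237))]
print('box',np.array(P),np.mean(P,0),[np.linalg.norm(P[i]-P[i-1]) for i in range(4)])
ax=(P[0]+P[1]-P[2]-P[3]);print('box yaw x',np.degrees(np.arctan2(ax[1],ax[0])))
print('probe top',onz('side',c(170,240,88,272),.165),onz('top',c(110,170,40,170),.165))
# board edges on z: low edge & high edge, top crop: left-high, right-high, right-low, left-low
E
```

```text
Traceback (most recent call last):
ValueError: zero-size array to reduction operation minimum which has no identity
```

```bash
python3 - <<'E'
import cv2,numpy as np
t=cv2.imread('pics/top0.png');s=cv2.imread('pics/side0.png')
g=lambda i:np.clip(255*(i/255.)**.6,0,255).astype(np.uint8)
c=lambda i,x,y,w,h:cv2.resize(i[y:y+h,x:x+w],(400,560),interpolation=cv2.INTER_CUBIC)
cv2.imwrite('pics/crop2.png',g(np.hstack([cv2.resize(t[140:250,250:380],(520,440),interpolation=cv2.INTER_CUBIC),cv2.resize(s[310:380,170:235],(260,280),interpolation=cv2.INTER_CUBIC).repeat(1,0)[:440] if 0 else np.vstack([cv2.resize(s[310:380,170:235],(260,280),interpolation=cv2.INTER_CUBIC),cv2.resize(t[205:245,110:175],(260,160),interpolation=cv2.INTER_CUBIC)])])))
E
```

```text
(no output)
```

View pics/crop2.png

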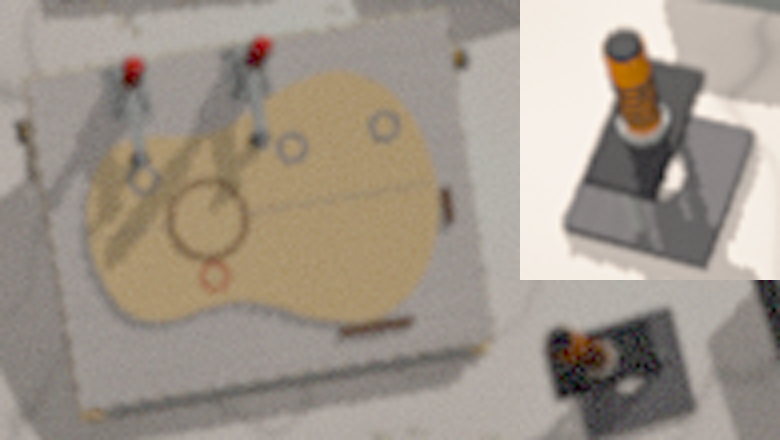

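The crop (4x) shows the board corners at about top (257,160), (360,142), (372.5,225) and (270.5,244). The red ring is at (303.8,208.7). The probe's rear end is at side (196.2,321.2), top (120,220.5), and its flange is at side (200.2,340).

```bash
python3 - <<'E'
from h import *
np.set_printoptions(precision=4,suppress=True)
print('ring',tri(ray('top',(303.6,208.6)),ray('side',(302.6,193.3))))
c=lambda x0,y0,x,y,k=3.3333:((x+.5)/k-.5+x0,(y+.5)/k-.5+y0)
k=c(110,170,297,158); ks=c(170,240,252,425-300)
print('knob disc',onz('top',k,.059),onz('side',ks,.059))
P=[onz('top',c(110,170,*q),.055) for q in((193,102),(345,50),(392,185),(240,237))]
print('box',np.mean(P,0),[np.linalg.norm(P[i]-P[i-1]) for i in range(4)])
ax=(P[0]+P[1]-P[2]-P[3]);print('box yaw x',np.degrees(np.arctan2(ax[1],ax[0])))
a,b=c(170,310,105,45,4),c(110,205,40,62,4)
print('probe top',onz('side',a,.165),onz('top',b,.165),tri(ray('side',a),ray('top',b)))
print('flange',onz('side',c(170,310,121,120,4),.083))
B=[onz('top',c(250,140,*q,4),z) for q,z in(((28,80),.103),((440,8),.103),((490,340),.033),((82,415),.033))]
print('board',np.array(B),[np.linalg.norm((B[i]-B[i-1])) for i in range(4)])
ax=B[0]+B[1]-B[2]-B[3];ay=B[0]+B[3]-B[1]-B[2]
print('board yaw',np.degrees(np.arctan2(ax[1],ax[0])),np.degrees(np.arctan2(-ay[0],ay[1])))
s=sense();print(rot(s))
E
```

```text
ring (array([ 0.5022, -0.1799,  0.062 ]), [np.float64(0.001547009870875857), np.float64(0.001547009870875864)])
knob disc [0.5166 0.1519 0.059 ] [0.5116 0.1545 0.059 ]
box [0.5327 0.1556 0.055 ] [np.float64(0.1394006065572469), np.float64(0.15285886169432214), np.float64(0.14035443461784716), np.float64(0.14981479622200636)]
box yaw x 14.021592930743008
probe top [0.5108 0.3629 0.165 ] [0.5132 0.3623 0.165 ] (array([0.5125, 0.3624, 0.1636]), [np.float64(0.0010345911585420862), np.float64(0.001034591158542133)])
flange [0.513  0.3637 0.083 ]
board [[ 0.6685 -0.0503  0.103 ]
 [ 0.6892 -0.3805  0.103 ]
 [ 0.4314 -0.3935  0.033 ]
 [ 0.4103 -0.0619  0.033 ]] [np.float64(0.2677676503107012), np.float64(0.3308120314756933), np.float64(0.2675338679510992), np.float64(0.33234410347909127)]
board yaw 2.7239823048671292 3.608002848187376
[[-0.9682  0.2501 -0.0002]
 [ 0.2501  0.9682 -0.0013]
 [-0.0001 -0.0013 -1.    ]]
```

View pics/wrist0.png

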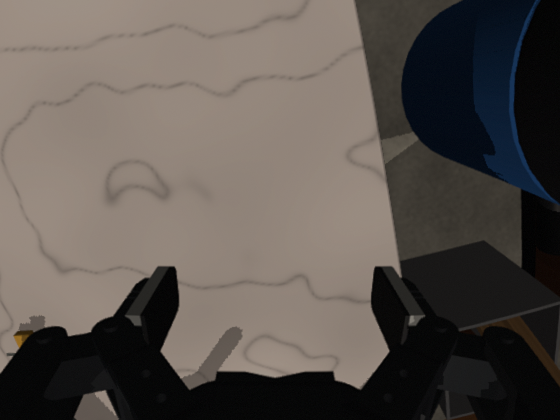

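Plan: the tool can only stay pointing down. I'll grip the probe so that tool y lies along the board's y axis, then pivot it 15° in the jaws against the stand hole. Knob first. The wrist view shows only bare bench and fingers, nothing useful yet.

```bash
python3 -m pendant '{"slide":[[-46,-37,0],[-46,-37,0],[-46,-37,0],[-46,-37,0],[-46,-37,0],[-46,-37,0],[-46,-37,0],[-46,-37,0]],"turn":[0,0,0,0,0,0,0,0],"hand":[1,1,1,1,1,1,1,1]}' 30
python3 -m pendant '{"slide":[[0,0,0],[0,0,0],[0,0,0],[0,0,0]],"turn":[-10,-10,-9,0],"hand":[1,1,1,1]}'
cat >rel.py <<'E'
from h import *
import sys
def rel(p,yaw=None):
    s=sense();r=rot(s);d=r.T@(np.array(p)-s['tool_pos'])*1000
    print('t',s['time'].__round__(2) if hasattr(s['time'],'__round__') else s['time'],'tool',s['tool_pos'].round(4),'yawY',np.degrees(np.arctan2(r[1,1],r[0,1])).round(1),'tilt',r[:,2].round(4),'slide',d.round(1),'F',s['contact_force'].round(2),'gap',round(float(s['finger_gap']),3))
if len(sys.argv)>3: rel([float(a) for a in sys.argv[1:4]])
E
python3 rel.py .513 .152 .16
python3 -c "
from h import *
s=sense();cv2.imwrite('pics/w1.png',snapshot('wrist'))"
```

```text
time: 1.15
tool_pos: [0.4495, 0.2423, 0.2504]
eef_rot: [-0.001, 0.122, 0.993, -0.001]
contact_force: [1.1, 0.5, -0.2]
finger_gap: 0.997
time: 1.65
tool_pos: [0.4525, 0.2358, 0.2501]
eef_rot: [-0.001, -0.132, 0.991, -0.001]
contact_force: [0.7, 0.3, 0.5]
finger_gap: 1.002
t 1.65 tool [0.4525 0.2358 0.2501] yawY 105.2 tilt [-0.0024 -0.0032 -1.    ] slide [-36.7 -96.5  90.2] F [0.66 0.31 0.49] gap 1.002
```

```bash
python3 -m pendant '{"slide":[[-18,-48,10],[-18,-48,20],[0,0,20],[0,0,0]],"turn":[0,0,0,0],"hand":[1,1,1,1]}'
python3 rel.py .513 .152 .085
python3 - <<'E'
from h import *
s=sense();np.save('w2s.npy',np.r_[s['tool_pos'],s['eef_rot']]);i=snapshot('wrist')
cv2.imwrite('pics/w2.png',cv2.resize(np.clip(255*(i/255.)**.7,0,255).astype(np.uint8),(800,600)))
E
```

```text
time: 2.2
tool_pos: [0.5135, 0.1512, 0.1992]
eef_rot: [-0.001, -0.125, 0.992, -0.001]
contact_force: [-0.1, -0.0, 0.3]
finger_gap: 1.002
t 2.2 tool [0.5135 0.1512 0.1992] yawY 104.4 tilt [-0.0013 -0.0027 -1.    ] slide [  0.    1.1 114.2] F [-0.12 -0.    0.25] gap 1.002
```

View pics/w2.png

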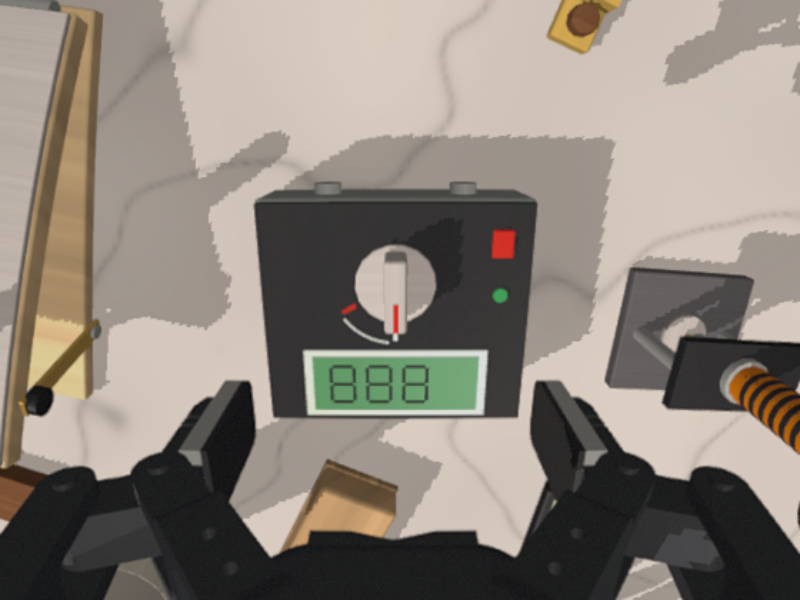

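The wrist view shows the knob disc at (395,283) of 800x600, its bar vertical in the picture and so lined up with the tool. The probe, stand and sanding block are clear of it.

```bash
python3 - <<'E'
from h import *
a=np.load('w2s.npy');s=dict(tool_pos=a[:3],eef_rot=a[3:])
c=lambda u,v:((u+.5)*.7-.5,(v+.5)*.7-.5)
print('disc',onz('wrist',c(395,283),.059,s),'bar top ends',onz('wrist',c(396,256),.083,s),onz('wrist',c(395,334),.083,s))
print('flange',onz('wrist',c(743,380),.083,s), 'plate left edges',onz('wrist',c(686,340),.077,s),onz('wrist',c(666,402),.077,s))
print('foot',onz('wrist',c(632,268),.012,s),onz('wrist',c(752,279),.012,s),onz('wrist',c(607,386),.012,s))
E
```

```text
disc [0.51442841 0.15273482 0.059     ] bar top ends [0.49345431 0.14776905 0.083     ] [0.53458188 0.15782769 0.083     ]
flange [0.51398757 0.35984222 0.083     ] plate left edges [0.50083087 0.31835505 0.077     ] [0.5403587  0.32411315 0.077     ]
foot [0.47873065 0.3077814  0.012     ] [0.463687   0.39660229 0.012     ] [0.56596784 0.32537331 0.012     ]
```

```bash
python3 -m pendant '{"slide":[[0,1.5,40],[0,0,40],[0,0,30],[0,0,3],[0,0,0]],"turn":[0,0,0,0,0],"hand":[1,1,1,1,1]}' 30
python3 rel.py .514 .1528 .085
```

```text
time: 2.88
tool_pos: [0.5166, 0.1577, 0.091]
eef_rot: [0.004, -0.125, 0.992, 0.001]
contact_force: [-0.2, 0.2, -0.5]
finger_gap: 1.001
t 2.88 tool [0.5166 0.1577 0.091 ] yawY 104.3 tilt [ 0.0081  0.0032 -1.    ] slide [ 3.8 -4.2  6. ] F [-0.23  0.18 -0.46] gap 1.001
```

```bash
python3 -m pendant '{"slide":[[4,-4,5],[0,0,1],[0,0,0]],"turn":[0,0,0],"hand":[1,1,1]}' 30
python3 rel.py .514 .1528 .085
```

```text
time: 3.25
tool_pos: [0.5151, 0.1535, 0.0878]
eef_rot: [0.006, -0.125, 0.992, 0.002]
contact_force: [0.8, -0.7, 0.1]
finger_gap: 1.003
t 3.25 tool [0.5151 0.1535 0.0878] yawY 104.3 tilt [ 0.0121  0.0057 -0.9999] slide [ 1.3 -0.4  2.8] F [ 0.79 -0.69  0.1 ] gap 1.003
```

```bash
python3 -m pendant '{"slide":[[1,0,2],[0,0,0],[0,0,0],[0,0,0],[0,0,0],[0,0,0]],"turn":[0,0,0,0,0,0],"hand":[0.1,0,0,0,0,0]}' 30
python3 rel.py .514 .1528 .085
```

```text
time: 4.0
tool_pos: [0.5145, 0.1527, 0.0862]
eef_rot: [0.007, -0.124, 0.992, 0.002]
contact_force: [0.1, -0.1, 0.7]
finger_gap: 0.13
t 4.0 tool [0.5145 0.1527 0.0862] yawY 104.3 tilt [ 0.0126  0.0055 -0.9999] slide [0.5 0.2 1.2] F [ 0.12 -0.06  0.73] gap 0.13
```

```bash
python3 -m pendant '{"slide":[[0,0,0],[0,0,0],[0,0,0],[0,0,0],[0,0,0],[0,0,0],[0,0,0]],"turn":[9,9,9,9,9,9,4],"hand":[0,0,0,0,0,0,0]}' 40
python3 rel.py .514 .1528 .085; python3 -c "
from h import *
print(sense()['ft_torque'])"
```

```text
time: 4.88
tool_pos: [0.5147, 0.1532, 0.0862]
eef_rot: [0.005, 0.387, 0.922, 0.005]
contact_force: [-0.6, -1.4, 1.6]
finger_gap: 0.126
t 4.88 tool [0.5147 0.1532 0.0862] yawY 44.5 tilt [ 0.0132  0.0055 -0.9999] slide [ 0.2 -0.8  1.2] F [-0.63 -1.42  1.63] gap 0.126
[-0.52845335  0.08598921  0.06134587]
```

```bash
python3 -m pendant '{"slide":[[0,0,0],[0,0,0],[0,0,0]],"turn":[3,2,2],"hand":[0,0,0]}' 40
python3 rel.py .514 .1528 .085; python3 -c "
from h import *
print(sense()['ft_torque'])
i=snapshot('top');cv2.imwrite('pics/t3.png',i)"
```

```text
time: 5.25
tool_pos: [0.5147, 0.1532, 0.0863]
eef_rot: [0.005, 0.443, 0.896, 0.005]
contact_force: [-0.7, -3.1, 2.8]
finger_gap: 0.131
t 5.25 tool [0.5147 0.1532 0.0863] yawY 37.4 tilt [ 0.0136  0.0042 -0.9999] slide [ 0.1 -0.9  1.3] F [-0.67 -3.14  2.81] gap 0.131
[-0.64098463  0.08576548  1.1682161 ]
```

Moment about z has jumped to 1.17 N m, so the knob is at its stop. I'll hold briefly, release and wait.

```bash
python3 -m pendant '{"slide":[[0,0,0],[0,0,0],[0,0,0],[0,0,0],[0,0,0],[0,0,0],[0,0,0]],"turn":[0,0,0,0,0,0,0],"hand":[0,1,1,1,1,1,1]}' 40
python3 rel.py .514 .1528 .085
python3 -m pendant '{"slide":[[0,0,-30],[0,0,-40],[0,0,-40],[0,0,0]],"turn":[0,0,0,0],"hand":[1,1,1,1]}' 40
python3 - <<'E'
from h import *
s=sense();i=snapshot('wrist');i=np.clip(255*(i/255.)**.7,0,255).astype(np.uint8)
j=snapshot('top')
cv2.imwrite('pics/w4.png',np.hstack([i,cv2.resize(j[180:250,110:170],(360,420),interpolation=cv2.INTER_CUBIC)])[:, -800:])
E
python3 rel.py .5135 .362 .20
```

```text
time: 6.18
tool_pos: [0.5147, 0.1538, 0.086]
eef_rot: [0.005, 0.445, 0.896, 0.006]
contact_force: [0.5, 0.1, 0.1]
finger_gap: 1.0
t 6.17 tool [0.5147 0.1538 0.086 ] yawY 37.2 tilt [ 0.0134  0.0058 -0.9999] slide [-0.4 -1.1  1. ] F [0.49 0.12 0.08] gap 1.0
time: 6.68
tool_pos: [0.5128, 0.153, 0.1988]
eef_rot: [0.004, 0.445, 0.896, 0.005]
contact_force: [-0.0, -0.1, -0.6]
finger_gap: 0.996
t 6.78 tool [0.5112 0.1526 0.1958] yawY 37.2 tilt [ 0.0084  0.0026 -1.    ] slide [165.4 128.5  -3.6] F [-0.21  0.08 -0.58] gap 0.999
```

View pics/w4.png

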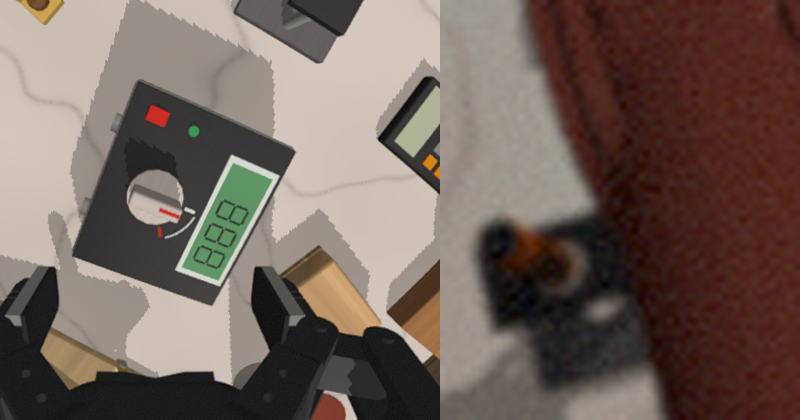

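The knob's bar is parallel to the box's x axis again (bar (130,190)-(180,214), pointer at the white mark), so it sprang back. The probe still stands upright. Next I move above it.

```bash
python3 -m pendant '{"slide":[[0,0,-40],[40,31,-5],[41,32,0],[41,32,0],[41,32,0],[0,0,0]],"turn":[0,0,0,0,0,0],"hand":[1,1,1,1,1,1]}' 40
python3 -m pendant '{"slide":[[0,0,0],[0,0,0],[0,0,0],[0,0,0],[0,0,0],[0,0,0],[0,0,0]],"turn":[-10,-10,-10,-10,-10,-6,0],"hand":[1,1,1,1,1,1,1]}' 40
python3 rel.py .513 .3625 .24
python3 - <<'E'
from h import *
s=sense();np.save('w5s.npy',np.r_[s['tool_pos'],s['eef_rot']]);i=snapshot('wrist')
cv2.imwrite('pics/w5.png',cv2.resize(np.clip(255*(i/255.)**.7,0,255).astype(np.uint8),(800,600)))
E
```

```text
time: 7.52
tool_pos: [0.5106, 0.3636, 0.2326]
eef_rot: [-0.0, 0.446, 0.895, -0.002]
contact_force: [0.5, -1.0, -0.9]
finger_gap: 1.0
time: 8.4
tool_pos: [0.5089, 0.3553, 0.2212]
eef_rot: [-0.007, -0.04, 0.999, -0.009]
contact_force: [0.1, 0.4, -0.3]
finger_gap: 0.999
t 8.4 tool [0.5089 0.3553 0.2212] yawY 94.5 tilt [-0.0134 -0.0183 -0.9997] slide [ -4.3   6.5 -19. ] F [ 0.14  0.36 -0.26] gap 0.999
```

View pics/w5.png

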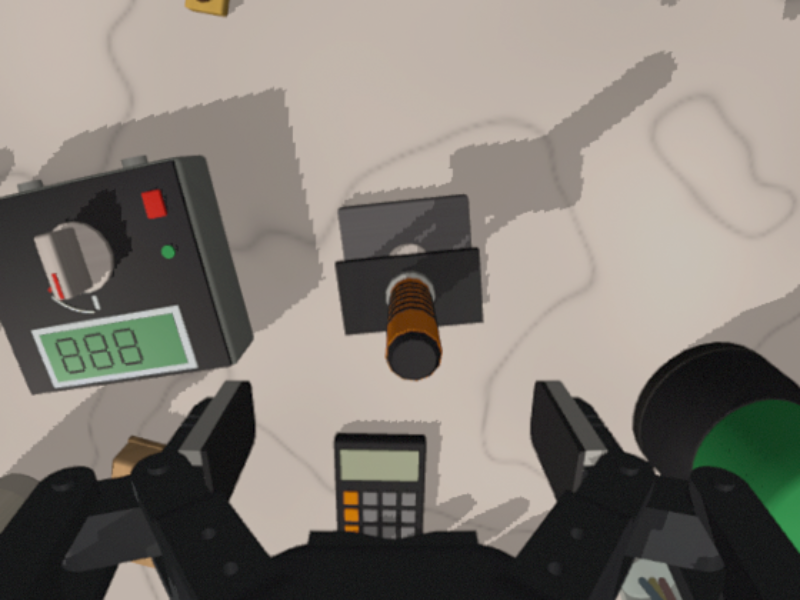

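The wrist view shows the probe's rear end at (414,356) and its flange at (410,295), both midway between the open jaws. The knob's bar is parallel to the box sides.

```bash
python3 - <<'E'
from h import *
a=np.load('w5s.npy');s=dict(tool_pos=a[:3],eef_rot=a[3:])
c=lambda u,v:((u+.5)*.7-.5,(v+.5)*.7-.5)
print('rear',onz('wrist',c(414,356),.165,s),'diam',onz('wrist',c(387,356),.165,s)-onz('wrist',c(441,356),.165,s))
print('flange',onz('wrist',c(410,294),.083,s),'diam',onz('wrist',c(386,296),.083,s)-onz('wrist',c(434,296),.083,s))
E
python3 rel.py .513 .3625 .13
```

```text
rear [0.51349472 0.3634348  0.165     ] diam [ 0.00182899 -0.02153905  0.        ]
flange [0.51357295 0.36332427 0.083     ] diam [ 0.00224741 -0.02686263  0.        ]
t 8.45 tool [0.509  0.3553 0.2212] yawY 94.5 tilt [-0.0135 -0.0184 -0.9997] slide [-5.9  8.5 90.9] F [ 0.75 -1.11  0.1 ] gap 0.999
```

```bash
python3 -m pendant '{"slide":[[-5,7.5,0],[0,0,25],[0,0,30],[0,0,0]],"turn":[1,0,0,0],"hand":[1,1,1,1]}' 30
python3 rel.py .5135 .3633 .133
```

```text
time: 8.95
tool_pos: [0.5134, 0.3635, 0.164]
eef_rot: [-0.007, -0.025, 1.0, -0.009]
contact_force: [-0.1, 0.2, -1.1]
finger_gap: 0.999
t 8.95 tool [0.5134 0.3635 0.164 ] yawY 92.9 tilt [-0.0135 -0.0186 -0.9997] slide [-0.6  0.4 31. ] F [-0.11  0.22 -1.06] gap 0.999
```

```bash
python3 -m pendant '{"slide":[[-0.5,0,18],[0,0,12],[0,0,0],[0,0,0]],"turn":[0,0,0,0],"hand":[1,1,1,1]}' 30
python3 rel.py .5135 .3633 .133
python3 -m pendant '{"slide":[[0,0,0],[0,0,0],[0,0,0],[0,0,0],[0,0,0],[0,0,0]],"turn":[0,0,0,0,0,0],"hand":[0.2,0,0,0,0,0]}' 30
python3 rel.py .5135 .3633 .133
```

```text
time: 9.45
tool_pos: [0.5147, 0.364, 0.1344]
eef_rot: [-0.006, -0.024, 1.0, -0.008]
contact_force: [0.4, -0.1, -0.4]
finger_gap: 0.999
t 9.45 tool [0.5147 0.364  0.1344] yawY 92.8 tilt [-0.0112 -0.0168 -0.9998] slide [ 1.2 -0.6  1.4] F [ 0.38 -0.11 -0.37] gap 0.999
time: 10.2
tool_pos: [0.5152, 0.3643, 0.1359]
eef_rot: [-0.005, -0.024, 1.0, -0.008]
contact_force: [-1.2, 0.6, 0.2]
finger_gap: 0.272
t 10.2 tool [0.5152 0.3643 0.1359] yawY 92.8 tilt [-0.0098 -0.0152 -0.9998] slide [ 1.8 -0.9  2.9] F [-1.17  0.63  0.19] gap 0.272
```

```bash
python3 -m pendant '{"slide":[[1,0,-15],[0,0,-15],[0,0,-14],[0,0,0]],"turn":[0,0,0,0],"hand":[0,0,0,0]}' 30
python3 rel.py .5135 .3633 .180
```

```text
time: 10.7
tool_pos: [0.5151, 0.3653, 0.1839]
eef_rot: [-0.004, -0.024, 1.0, -0.007]
contact_force: [0.4, 0.1, -1.4]
finger_gap: 0.269
t 10.7 tool [0.5151 0.3653 0.1839] yawY 92.8 tilt [-0.0085 -0.0143 -0.9999] slide [ 1.6 -1.9  3.9] F [ 0.36  0.14 -1.4 ] gap 0.269
```

```bash
python3 -m pendant '{"slide":[[0,-1.5,5],[0,0,0],[5,0,0],[5,0,0],[5,0,1],[0,0,0]],"turn":[0,0,0,0,0,0],"hand":[0,0,0,0,0,0]}' 20
python3 rel.py .4855 .3645 .177
python3 -c "
from h import *
s=sense();print(s['ft_torque'])
i=snapshot('side');cv2.imwrite('pics/s6.png',cv2.resize(i[230:400,120:290],(600,600),interpolation=cv2.INTER_CUBIC))"
```

```text
time: 11.45
tool_pos: [0.5003, 0.3632, 0.1776]
eef_rot: [-0.003, -0.024, 1.0, -0.006]
contact_force: [2.7, 1.7, -1.5]
finger_gap: 0.27
t 11.45 tool [0.5003 0.3632 0.1776] yawY 92.8 tilt [-0.0053 -0.013  -0.9999] slide [14.7  2.   0.7] F [ 2.7   1.69 -1.52] gap 0.27
[ 0.35944935 -0.72030401 -0.01812399]
```

View pics/s6.png

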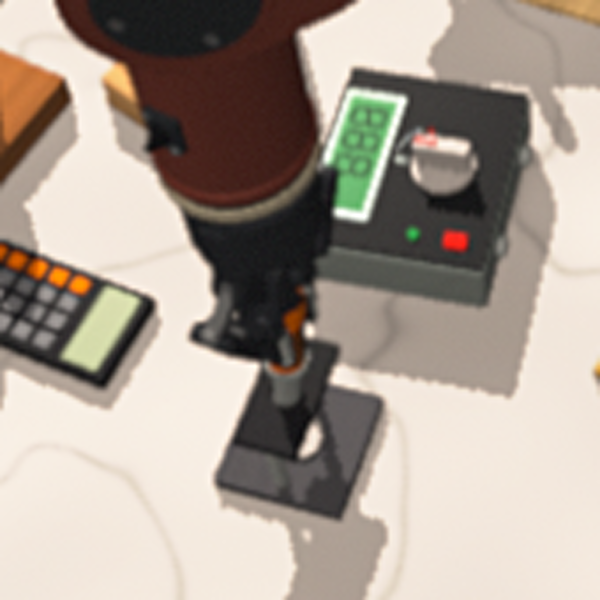

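It shows the nose tip still in the hole, the probe leaning with its rear towards the robot, and the knob at rest. Pivoting takes only about 3 N, so I continue.

```bash
python3 -m pendant '{"slide":[[5,1,0.5],[5,0.5,1],[5,0,1],[0,0,0],[0,0,0]],"turn":[0,0,0,0,0],"hand":[0,0,0,0,0]}' 20
python3 rel.py .4855 .3645 .177
python3 -c "
from h import *
s=sense();print(s['ft_torque'])"
```

```text
time: 12.12
tool_pos: [0.4847, 0.3632, 0.1752]
eef_rot: [-0.003, -0.024, 1.0, -0.007]
contact_force: [2.7, 1.0, 0.2]
finger_gap: 0.272
t 12.12 tool [0.4847 0.3632 0.1752] yawY 92.7 tilt [-0.005  -0.0139 -0.9999] slide [-0.9  1.3 -1.8] F [2.72 0.97 0.22] gap 0.272
[ 0.02081329 -0.86791412  0.01586689]
```

```bash
python3 -m pendant '{"slide":[[3,0,-12],[5,0,-20],[5,0,-20],[5,0,-40],[0,0,-20],[0,0,0]],"turn":[0,0,0,0,0,0],"hand":[0,0,0,0,0,0]}' 60
python3 rel.py .4722 -.1799 .26
python3 - <<'E'
from h import *
s=sense();np.save('w7s.npy',np.r_[s['tool_pos'],s['eef_rot']])
i=snapshot('wrist');j=snapshot('side')
g=lambda i:np.clip(255*(i/255.)**.7,0,255).astype(np.uint8)
cv2.imwrite('pics/w7f.png',i);cv2.imwrite('pics/s7f.png',j)
cv2.imwrite('pics/w7.png',np.hstack([g(cv2.resize(i[120:400,150:400],(400,448))),cv2.resize(j[200:390,100:270],(400,448),interpolation=cv2.INTER_CUBIC)]))
E
```

```text
time: 12.88
tool_pos: [0.4624, 0.3639, 0.2923]
eef_rot: [-0.006, -0.025, 1.0, -0.008]
contact_force: [0.1, -0.2, -2.3]
finger_gap: 0.268
t 12.88 tool [0.4624 0.3639 0.2923] yawY 92.8 tilt [-0.0125 -0.0162 -0.9998] slide [  16.5 -543.    41. ] F [ 0.07 -0.23 -2.35] gap 0.268
```

View pics/w7.png

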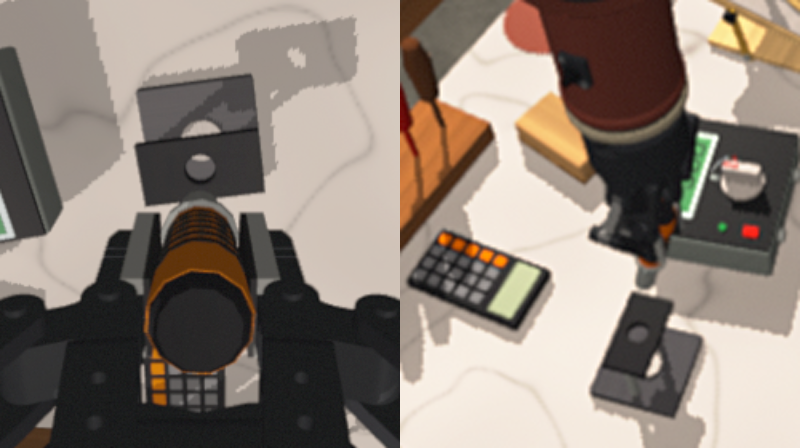

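The wrist half shows the probe in the jaws, leaning with its rear end towards the camera; the rear cap's centre is at full-image (275.6,321). The side half shows the nose end free of the stand at about full-image (204,320). The stand, calculator and knob are undisturbed.

```bash
python3 - <<'E'
from h import *
a=np.load('w7s.npy');s=dict(tool_pos=a[:3],eef_rot=a[3:]);r=rot(s)
def inplane(n,uv,y=0):
    o,v=ray(n,uv,s); o=r.T@(o-s['tool_pos']);v=r.T@v
    return (o+v*(y-o[1])/v[1])*1e3 if n!='wrist' else (o,v)
tip=inplane('side',(204.1,320)); print('tip in tool (y=0 plane)',tip)
for dx in(0,-1.5,1.5): print(inplane('side',(204.1+dx,320)),inplane('side',(204.1,320+dx)))
G=np.array([.0017,0,.003]);o,v=inplane('wrist',(275.6,321.3))
for th in range(6,24,3):
    t=np.radians(th);p=G+.032*np.array([np.sin(t),0,-np.cos(t)])
    print(th,'dist mm',np.cross(p-o,v)[1]*1e3)
j=cv2.imread('pics/s7f.png'); 
print(cv2.cvtColor(j[305:332,196:214],cv2.COLOR_BGR2GRAY))
h=cv2.cvtColor(j[305:332,196:214],cv2.COLOR_BGR2HSV);print(h[...,1])
E
```

```text
tip in tool (y=0 plane) [-26.04178334   0.         104.91510833]
[-26.04178334   0.         104.91510833] [-26.04178334   0.         104.91510833]
[-29.97164613   0.         107.54444868] [-24.94859903   0.          98.16423787]
[-22.13863075   0.         102.30508683] [-27.14854678   0.         111.74612183]
6 dist mm 3.2358535195284794
9 dist mm 1.784082411194994
12 dist mm 0.29054331949732864
15 dist mm -1.240670068728772
18 dist mm -2.8053608040195384
21 dist mm -4.399240177829868
[[ 17  12  15  16  20  22  23  24  26  24  22  33  69  97  96  78  55  47]
 [ 58  45  24  14  16  18  21  27  32  26  21  25  62  90 100  85  62  61]
 [147 124  87  55  33  19  19  22  26  26  25  27  53  86  99  86  67  68]
 [226 210 177 134  87  46  27  21  21  29  22  23  37  75  97  91  76  78]
 [242 244 237 198 137  91  60  40  31  28  25  19  28  62  90  95  94 111]
 [241 243 242 219 161 130  97  63  46  37  29  24  34  67  94 100 106 136]
 [239 240 241 228 175 145 122  93  73  57  46  44  52  75  97 106 118 146]
 [239 240 241 237 201 148 128 113  99  86  77  73  75  89 101 112 132 156]
 [239 239 
[... 2741 characters left out ...]
 36  41  38  39  38  37]
 [ 21  28  44  42  42  38  39  39  38  40  31  22  30  40  38  40  37  39]
 [ 22  43  41  35  36  34  37  37  40  40  36  28  36  41  39  39  37  37]
 [ 27  41  32   6  14  27  26  36  34  38  41  40  41  39  38  36  37  38]
 [ 41  36  14  15  15  19  14  15  14  25  29  33  35  33  32  34  35  39]
 [ 41  31   5  14   9  14  14  14  14   5  15  15  14  18  25  30  26  36]
 [ 40  26  15  14  14  13  14  13   9  19  14  14  19  10  14  19  18  22]
 [ 37  23  19  17  14  13  13  14  18  14  14  18  23  14  23  23  14  15]
 [ 33  20  14  18  22  18  18  23  27  14  23   9  14  14  14  18  18  10]
 [ 25  21  23  22  14  14  18  18  18  18   9  19  18  18   9  18  14   5]]
```

```bash
cat >>h.py <<'E'
def proj(n,p,s=None):
    c=get_calibration(n)
    if n=='wrist':
        T=np.eye(4);T[:3,:3]=rot(s);T[:3,3]=s['tool_pos'];T=T@c['T_tool_cam']
    else: T=c['world_from_camera']
    q=np.linalg.inv(T)@np.r_[p,1]; return cv2.projectPoints(q[:3][None],np.zeros(3),np.zeros(3),c['K'],np.array([c['k1'],0,0,0,0]))[0][0,0]
E
python3 - <<'E'
from h import *
np.set_printoptions(precision=1,suppress=True)
a=np.load('w7s.npy');s=dict(tool_pos=a[:3],eef_rot=a[3:]);r=rot(s)
for gx in(.0,.0017):
  for th in(9,12,15,18):
    t=np.radians(th);G=np.array([gx,0,.003]);ax=np.array([np.sin(t),0,-np.cos(t)])
    P=lambda l:s['tool_pos']+r@(G+ax*(l-118)/1e3)
    print(gx,th,'side nose12',proj('side',P(12)),'nose30',proj('side',P(30)),'wrist rear',proj('wrist',P(150),s),'flange',proj('wrist',P(68),s))
E
```

```text
0.0 9 side nose12 [208.4 322.3] nose30 [208.4 318.3] wrist rear [274.5 331.2] flange [274.4 254.8]
0.0 12 side nose12 [205.9 321.1] nose30 [206.4 317.3] wrist rear [274.5 326.5] flange [274.4 259.3]
0.0 15 side nose12 [203.5 319.9] nose30 [204.3 316.3] wrist rear [274.4 321.6] flange [274.4 263.8]
0.0 18 side nose12 [201.1 318.6] nose30 [202.3 315.2] wrist rear [274.4 316.7] flange [274.4 268.4]
0.0017 9 side nose12 [209.1 322.5] nose30 [209.1 318.6] wrist rear [274.5 327. ] flange [274.4 252.1]
0.0017 12 side nose12 [206.7 321.4] nose30 [207.1 317.6] wrist rear [274.4 322.2] flange [274.4 256.6]
0.0017 15 side nose12 [204.3 320.2] nose30 [205.1 316.6] wrist rear [274.4 317.3] flange [274.4 261.1]
0.0017 18 side nose12 [201.9 318.9] nose30 [203.1 315.5] wrist rear [274.4 312.3] flange [274.4 265.7]
```

Side and wrist views agree on a tilt of about 15° in the tool frame. Now over to the board.

```bash
python3 -m pendant '{"slide":[[2,-58,0],[2,-58,0],[2,-58,0],[2,-58,0],[2,-58,0],[2,-58,0],[2,-58,0],[2,-50,0],[0,-20,0],[0,0,0]],"turn":[0,0,0,0,0,0,0,0,0,0],"hand":[0,0,0,0,0,0,0,0,0,0]}' 60
cat >spot.py <<'E'
from h import *
import sys
np.set_printoptions(precision=4,suppress=True)
spot=np.array([float(a) for a in sys.argv[1:4]]);hov=float(sys.argv[4])/1e3
s=sense();r=rot(s);th=np.radians(15);psi=np.radians(3.2)
n=np.array([-np.sin(th)*np.cos(psi),-np.sin(th)*np.sin(psi),np.cos(th)])
ax=r@np.array([np.sin(th),0,-np.cos(th)])
tip=s['tool_pos']+r@np.array([0,0,.003])-ax*.118
print('t',s['time'],'tool',s['tool_pos'],'yawY',np.degrees(np.arctan2(r[1,1],r[0,1])),'z',r[:,2],'F',s['contact_force'],s['finger_gap'])
print('tip',tip,'err to normal deg',np.degrees(np.arccos(ax@n)),'axis',ax,'n',n)
print('slide mm',r.T@(spot+n*hov-tip)*1e3,'height over spot along n',(tip-spot)@n*1e3, 'n in tool',r.T@n)
E
python3 spot.py .5022 -.1799 .062 25
```

```text
time: 14.22
tool_pos: [0.4624, -0.1278, 0.2888]
eef_rot: [-0.016, -0.025, 0.999, -0.012]
contact_force: [-0.3, 0.5, -1.9]
finger_gap: 0.264
t 14.225 tool [ 0.4624 -0.1278  0.2888] yawY 92.90680900555571 z [-0.0314 -0.024  -0.9992] F [-0.2986  0.5041 -1.8949] 0.2641746725104314
tip [ 0.4892 -0.129   0.1709] err to normal deg 2.2876921898631504 axis [-0.228   0.0102  0.9736] n [-0.2584 -0.0144  0.9659]
slide mm [ -6.7385 -49.5736  85.7001] height over spot along n 107.80777238489128 n in tool [ 0.2902 -0.0229 -0.9567]
```

```bash
python3 -m pendant '{"slide":[[-2,-25,0],[-2,-22,15],[-2,-2,20],[0,0,20],[0,0,0],[0,0,0]],"turn":[0,0,0,0,0,0],"hand":[0,0,0,0,0,0]}' 60
python3 spot.py .5022 -.1799 .062 15
python3 - <<'E'
from h import *
s=sense();np.save('w8s.npy',np.r_[s['tool_pos'],s['eef_rot']])
i=snapshot('wrist');j=snapshot('side');k=snapshot('top')
for n,p in(('w',i),('s',j),('t',k)):cv2.imwrite(f'pics/{n}8f.png',p)
sp=np.array([.5022,-.1799,.062])
for n in('wrist','side','top'):print(n,proj(n,sp,s))
g=lambda i:np.clip(255*(i/255.)**.7,0,255).astype(np.uint8)
cv2.imwrite('pics/c8.png',np.hstack([g(i[:,130:430]),cv2.resize(j[110:215,240:365],(500,420),interpolation=cv2.INTER_CUBIC)]))
E
```

```text
time: 14.98
tool_pos: [0.4684, -0.1711, 0.2298]
eef_rot: [-0.019, -0.029, 0.999, -0.01]
contact_force: [0.5, 0.0, -1.0]
finger_gap: 0.264
t 14.975 tool [ 0.4684 -0.1711  0.2298] yawY 93.37496928891413 z [-0.0383 -0.0221 -0.999 ] F [ 0.4555  0.016  -0.9891] 0.2638553818308093
tip [ 0.4944 -0.172   0.1117] err to normal deg 2.498043305552007 axis [-0.2212  0.0063  0.9752] n [-0.2584 -0.0144  0.9659]
slide mm [-4.808  -7.682  35.2234] height over spot along n 49.91646795118528 n in tool [ 0.2968 -0.0183 -0.9548]
wrist [266.23999944 229.53020871]
side [302.10834831 193.16097361]
top [303.76806055 209.07740624]
```

View pics/c8.png

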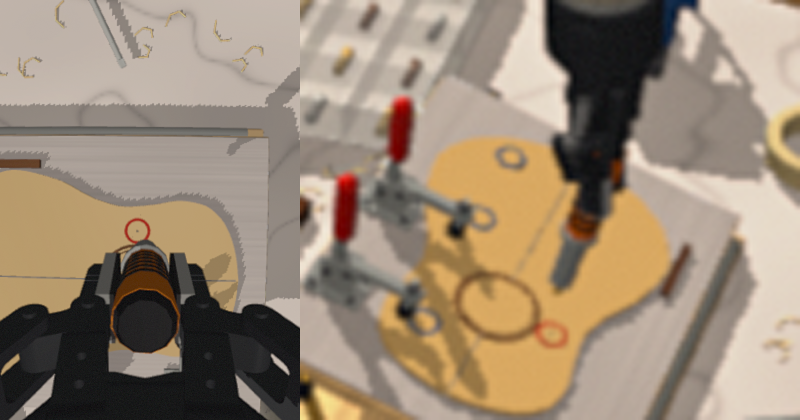

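The wrist view shows the ring at (267,230) against a predicted (266.2,229.5). The low edge of the board runs along the picture rows, so the yaw is right. In the side view the ring is at (303,193) and the nose end at about (305,182).

```bash
python3 - <<'E'
from h import *
np.set_printoptions(precision=1,suppress=True)
a=np.load('w8s.npy');s=dict(tool_pos=a[:3],eef_rot=a[3:]);r=rot(s)
print('spot wrist', onz('wrist',(267,230),.062,s)*1e3)
for th in(12,15,18):
    t=np.radians(th);ax=np.array([np.sin(t),0,-np.cos(t)])
    P=lambda l:s['tool_pos']+r@(np.array([0,0,.003])+ax*(l-118)/1e3)
    print(th,'side tip',proj('side',P(0)),'12',proj('side',P(12)),'62',proj('side',P(62)),'wrist rear',proj('wrist',P(150),s))
j=cv2.imread('pics/s8f.png');h=cv2.cvtColor(j,cv2.COLOR_BGR2HSV)[165:192,296:318]
np.set_printoptions(linewidth=200);print(h[...,1])
i=cv2.imread('pics/w8f.png');g=cv2.cvtColor(i,cv2.COLOR_BGR2GRAY)
print(g[280:360:4,276],np.nonzero(cv2.inRange(cv2.cvtColor(i,cv2.COLOR_BGR2HSV),(5,120,60),(20,255,255))[270:360,230:320].any(1))[0][[0,-1]]+270)
E
```

```text
spot wrist [ 502.6 -179.2   62. ]
12 side tip [306.1 184.1] 12 [306.9 181.3] 62 [310.4 169.1] wrist rear [274.5 326.5]
15 side tip [304.1 183.2] 12 [305.1 180.5] 62 [309.4 168.7] wrist rear [274.4 321.6]
18 side tip [302.1 182.3] 12 [303.3 179.6] 62 [308.4 168.2] wrist rear [274.4 316.6]
[[140 140 141 139 134 126 131 137 129 109 110 164 244 245 217 196 189 159 129 124 132 138]
 [139 140 141 137 133 132 137 140 123  94 127 195 250 231 225 242 233 230 171 145 141 141]
 [140 139 140 133 130 139 141 140 122  87 109 177 243 239 230 224 232 188 151 140 140 140]
 [140 141 132 125 130 140 140 140 128  78  55 114 194 251 240 242 233 171 134 133 139 140]
 [141 137 128 122 135 140 141 142 133  95  36  56 128 174 185 193 165 121 122 135 139 140]
 [140 134 123 129 140 142 141 142 132 105  38  15  46  73  91  99  83  84 125 140 140 140]
 [137 127 123 135 140 140 140 140 128  84  24  11  11  15  27  60  99 121 136 140 140 142]
 [132 119 130 141 140 140 141 140 124  66   9   9  15  10  31 104 133 138 142 142 140 139]
 [131 125 135 140 140 140 142 134 110  49   9  12  10  10  76 127 140 141 140 140 1
[... 1038 characters left out ...]
 140 140 140 140 140 139 140 140 141 141 140 140 139 140 140]
 [140 139 148 147 139 140 139 140 140 139 140 139 140 139 141 140 139 140 140 140 140 142]
 [139 142 147 151 143 139 139 140 139 140 139 140 140 140 141 140 140 139 141 140 142 141]
 [140 142 147 153 143 139 139 139 140 141 141 139 141 140 140 139 140 140 140 142 140 134]
 [140 143 145 151 145 146 146 142 140 140 139 139 140 141 141 140 140 142 142 139 119  89]
 [141 143 151 160 160 162 159 157 148 142 140 139 140 140 139 142 142 141 136 109  65  37]
 [141 148 161 187 176 164 158 160 160 156 147 139 141 142 139 141 139 128  90  48  34  34]]
[ 32  31  45   4   5   8  15  15  16  16  15  17  14  16  16  14  15  16  37 138] [287 355]
```

```bash
python3 -m pendant '{"slide":[[-3,-4,10],[-2,-3,12],[0,-1,10],[0,0,0],[0,0,0]],"turn":[0,0,0,0,0],"hand":[0,0,0,0,0]}' 60
python3 spot.py .5023 -.1797 .062 5
```

```text
time: 15.75
tool_pos: [0.4733, -0.1807, 0.1959]
eef_rot: [-0.019, -0.029, 0.999, -0.011]
contact_force: [0.2, 0.4, -2.2]
finger_gap: 0.265
t 15.75 tool [ 0.4733 -0.1807  0.1959] yawY 93.33406962984411 z [-0.0371 -0.0221 -0.9991] F [ 0.1865  0.4258 -2.165 ] 0.2649582371188446
tip [ 0.4994 -0.1816  0.0779] err to normal deg 2.4458076780286713 axis [-0.2223  0.0065  0.9749] n [-0.2584 -0.0144  0.9659]
slide mm [-2.1414  1.9037 10.9541] height over spot along n 16.13097731789093 n in tool [ 0.2957 -0.0186 -0.9551]
```

```bash
python3 -m pendant '{"slide":[[-2,2,5],[0,0,4],[0,0,1],[0,0,0],[0,0,0]],"turn":[0,0,0,0,0],"hand":[0,0,0,0,0]}' 60
python3 spot.py .5023 -.1797 .062 0
```

```text
time: 16.38
tool_pos: [0.4753, -0.1785, 0.1857]
eef_rot: [-0.018, -0.029, 0.999, -0.01]
contact_force: [-0.1, 0.1, -1.6]
finger_gap: 0.266
t 16.375 tool [ 0.4753 -0.1785  0.1857] yawY 93.36117803871186 z [-0.036  -0.0219 -0.9991] F [-0.1409  0.0644 -1.6497] 0.26551568120598035
tip [ 0.5015 -0.1793  0.0677] err to normal deg 2.378156999634913 axis [-0.2235  0.0061  0.9747] n [-0.2584 -0.0144  0.9659]
slide mm [-0.9404 -0.3293  5.6628] height over spot along n 5.6814941283736395 n in tool [ 0.2946 -0.0183 -0.9555]
```

```bash
cat >f.py <<'E'
from h import *
F=[]
for _ in range(6): F.append(np.r_[sense()['contact_force'],sense()['ft_torque']]); snapshot('side')
print('Fmean',np.mean(F,0).round(2),'sd',np.std(F,0).round(2))
E
python3 f.py
python3 -m pendant '{"slide":[[-1,0,3],[-0.5,0,2],[0,0,0],[0,0,0]],"turn":[0,0,0,0],"hand":[0,0,0,0]}' 60
python3 spot.py .5023 -.1797 .062 0; python3 f.py
```

```text
Fmean [ 0.17  0.01 -1.64  0.01 -0.02 -0.01] sd [0.48 0.22 0.5  0.02 0.03 0.03]
time: 17.18
tool_pos: [0.4766, -0.1785, 0.1801]
eef_rot: [-0.018, -0.029, 0.999, -0.01]
contact_force: [-0.4, 1.2, -1.8]
finger_gap: 0.27
t 17.175 tool [ 0.4766 -0.1785  0.1801] yawY 93.36648921831443 z [-0.0363 -0.0218 -0.9991] F [-0.3963  1.2267 -1.7984] 0.2699191686452944
tip [ 0.5028 -0.1792  0.0621] err to normal deg 2.3938069641183986 axis [-0.2231  0.0061  0.9748] n [-0.2584 -0.0144  0.9659]
slide mm [ 0.5602 -0.4213  0.1164] height over spot along n -0.061656667148660624 n in tool [ 0.2949 -0.0183 -0.9554]
Fmean [-0.06  0.16 -1.48  0.07 -0.02 -0.01] sd [0.55 0.55 0.49 0.03 0.02 0.04]
```

Nominal contact height, and almost no force yet (possible bias of about 2 mm). I'll go down in 2 mm steps.

```bash
python3 -m pendant '{"slide":[[-0.3,0,2],[0,0,0],[0,0,0]],"turn":[0,0,0],"hand":[0,0,0]}' 60 | sed -n 2p; python3 f.py
python3 -m pendant '{"slide":[[-0.3,0,2],[0,0,0],[0,0,0]],"turn":[0,0,0],"hand":[0,0,0]}' 60| sed -n 2p; python3 f.py
python3 spot.py .5023 -.1797 .062 -4
```

```text
tool_pos: [0.4771, -0.1785, 0.1783]
Fmean [ 0.06  0.01 -0.77  0.04 -0.01  0.02] sd [0.28 0.47 0.44 0.01 0.02 0.01]
tool_pos: [0.4775, -0.1785, 0.1763]
Fmean [-0.36  0.28  0.5   0.05  0.01  0.  ] sd [0.52 0.47 0.5  0.04 0.03 0.03]
t 18.825 tool [ 0.4775 -0.1786  0.1763] yawY 93.37194310286127 z [-0.0352 -0.0217 -0.9991] F [-0.302   0.1376  0.6077] 0.2716292112992266
tip [ 0.5039 -0.1793  0.0583] err to normal deg 2.332859733254134 axis [-0.2243  0.006   0.9745] n [-0.2584 -0.0144  0.9659]
slide mm [ 0.5466 -0.2831  0.1621] height over spot along n -4.010798742001349 n in tool [ 0.2938 -0.0182 -0.9557]
```

```bash
python3 -m pendant '{"slide":[[0,0,0.7],[0,0,0],[0,0,0],[0,0,0],[0,0,0],[0,0,0],[0,0,0],[0,0,0]],"turn":[0,0,0,0,0,0,0,0],"hand":[0,0,0,0,0,0,0,0]}' 60 | sed -n 1,2p; python3 f.py; python3 spot.py .5023 -.1797 .062 -4
python3 - <<'E'
from h import *
np.set_printoptions(precision=1,suppress=True)
s=sense();r=rot(s);i=snapshot('wrist');j=snapshot('side')
for th in(12,15,18):
    t=np.radians(th);ax=np.array([np.sin(t),0,-np.cos(t)])
    P=lambda l:s['tool_pos']+r@(np.array([0,0,.003])+ax*(l-118)/1e3)
    print(th,'side tip4',proj('side',P(4)),'12',proj('side',P(12)),'62',proj('side',P(62)),'wrist rear',proj('wrist',P(150),s))
print('spot',proj('side',[.5023,-.1797,.062]),proj('wrist',[.5023,-.1797,.062],s))
g=lambda i:np.clip(255*(i/255.)**.7,0,255).astype(np.uint8)
cv2.imwrite('pics/c9.png',np.hstack([g(i[:,130:430]),cv2.resize(j[150:213,275:350],(500,420),interpolation=cv2.INTER_CUBIC)]))
E
```

```text
time: 19.82
tool_pos: [0.4776, -0.1785, 0.1756]
Fmean [-0.09  0.16  0.89  0.07 -0.02  0.01] sd [0.38 0.53 0.37 0.02 0.03 0.03]
t 20.125 tool [ 0.4776 -0.1785  0.1756] yawY 93.37578553261066 z [-0.0349 -0.0217 -0.9992] F [-0.2949  0.7168  1.1989] 0.2652115854601868
tip [ 0.504  -0.1793  0.0577] err to normal deg 2.317816370363033 axis [-0.2245  0.0059  0.9745] n [-0.2584 -0.0144  0.9659]
slide mm [ 0.6945 -0.3131 -0.4518] height over spot along n -4.64133385965175 n in tool [ 0.2935 -0.0182 -0.9558]
12 side tip4 [303.6 194.1] 12 [304.1 192.4] 62 [307.5 180.9] wrist rear [274.5 326.5]
15 side tip4 [301.7 193.3] 12 [302.4 191.6] 62 [306.5 180.5] wrist rear [274.4 321.6]
18 side tip4 [299.9 192.4] 12 [300.7 190.8] 62 [305.6 180.1] wrist rear [274.4 316.6]
spot [302.  193.2] [273.9 243.3]
```

View pics/c9.png

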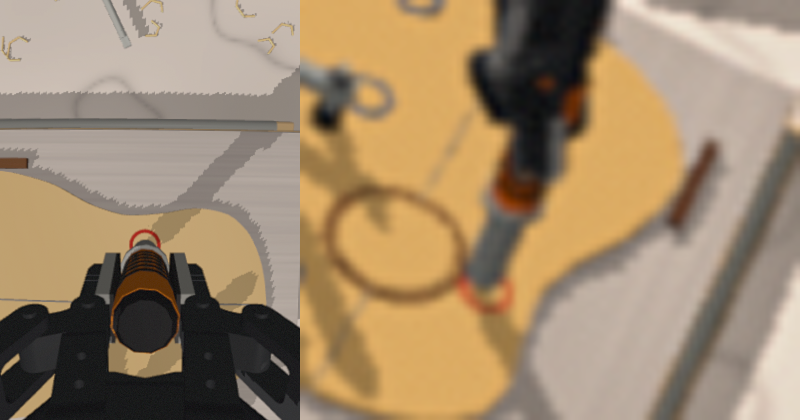

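The wrist view shows the ring at (275,241) with the probe over its centre line. In the side view the ring is at (302.5,193.5) and the nose end at (302.3,192), right where a 15° tilt predicts. The push is about 2.5 N and steady, so I'm handing in.

```bash
python3 -c "
from cell import *
finish_job(); s=sense(); print(s['time'],s['contact_force'],s['finger_gap'],abs(s['qd']).max())"
```

```text
the job is handed in; nothing more can be done
the job is handed in; nothing more can be done
```

The gauge is zeroed and I handed the job in at about 20 s of robot time, with the probe held in the red ring and pressing lightly. No verdict was reported, and the state could not be read after hand-in.

- **Zeroing:** I turned the knob about 67° at the wrist until the moment jumped to 1.17 N m at the stop. After release, pictures showed the bar back at rest. The probe was not touched during this.
- **Tilting the probe:** The moves allow no tool tilt. I lifted the probe about 44 mm and pivoted it about 15° in the jaws, with its nose held in the stand's hole. I then gripped it at 60 N and lowered it onto the wood.
- **Position and angle:** The tip looked about 1.5–2 mm from the ring's centre. The probe's axis was about 2.3° off square by calculation, because the tool itself had drifted by about 2°. The side and wrist pictures agreed with the 15° pivot.
- **Press:** The push was about 2.5 N with ±0.5 N noise, so the tip is about 4 mm in. Contact came about 1–2 mm later than the height calculated from the pictures, which is within calibration error, so I set the depth by force.
- **Surroundings:** Nothing else on the bench was seen to move in the areas I viewed.

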